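# Fit a slip bush in a drill jig and hold a probe rod centred through it

## Task

Put the brass bush into the hole of the blue jig plate, thick head up and fully seated, and let go of it. Then take the probe rod by its black handle out of the wooden stand and lower it upright through the bush, never touching the bush or the jig with the rod, until its red band is level with the top of the bush. Finish still holding it there, centred, upright and still; leave the other things on the bench alone.

Things in the scene. Friction and masses are not known exactly. Their poses are not given: they have to be found in the camera images.
- jig: Fixed drill jig: dark base 120 x 120 x 15 mm; blue guide plate 120 x 120 x 15 mm on four pillars, its top 80 mm above the bench, nothing above it; under the plate a steel hub 60 mm across, top 42 mm above the bench, with an upright 26 mm bore in line with the plate's hole. Origin: centre of the underside, on the bench; z up, x and y along the sides.
- jig_pocket (a point): Centre of the 41 mm round through hole in the blue guide plate, at the level of the plate's top face (80 mm above the bench). Its rim is chamfered 3 mm.
- bush: Loose brass bush, 0.15 kg, 39 mm tall: spigot 36 mm across, 25 mm long (foot tapered to 30 mm), under a head 50 mm across, 14 mm high; 22 mm bore right through. Starts upright on the bench, head up, at either side of the jig. Origin: centre of the spigot's lower end; z towards the head. Seated, the head lies on the plate: origin 55 mm above the bench.
- bush_top (a point): Centre of the bush's bore at the top face of its head, 39 mm above the bush's origin.
- stand: Fixed wooden block 60 x 60 x 112 mm with an upright 16 mm through hole in the middle, in which the rod stands at the start, on the other side of the jig from the bush. Origin: centre of its underside.
- rod: Loose probe rod, 0.12 kg: steel, 10 mm across, 110 mm long, above it a black square handle 22 x 22 x 50 mm (110 to 160 mm above the tip) with a 3 mm button on top. Starts upright in the stand, the handle's underside on the stand's top, tip 2 mm above the bench. Origin: the tip; z up the rod, x and y square to the handle's faces.
- rod_tip (a point): Lower end of the probe rod.
- rod_band (a point): Middle of the 16 mm high red band on the rod, 64 mm above the tip.
- grease_tin: Round grey tin 64 mm across, 46 mm tall, beyond the jig; origin: centre of its underside. Bystander.
- pliers_red: Pliers with red handles, 206 mm long and 17 mm high, lying beyond the jig; origin: middle of the underside. Bystander.
- rust_block: Small rust-brown block 31 x 45 x 20 mm beyond the jig; origin: centre of its underside. Bystander.

How it is judged:
By the outcome, as a careful person would: the job done as asked, in the order asked, and still so for the second after the job is handed in, while the arm keeps its last pose, push and grip.
It also fails if it takes over 58 s, if anything falls off the work surface, if the arm or the gripper's body presses on something with over 40 N, if the wrist force passes 120 N, or if a joint passes its speed limit or range.

## Robot

A 6-joint arm with a two-finger parallel gripper is mounted at the origin on a cart in front of the work surface, level with it; the furniture and walls round the work are solid. World frame = base frame: x ahead of the robot, y to its left, z up, the work surface at z = 0. Lengths are in m, angles in degrees, forces in N, time in s.
With the tool pointing down it reaches from about 0.375 to 0.9 m from the base axis. Payload 3.1 kg.
Tool frame: the origin (TCP) lies between the finger pads; the fingertips stand 22 mm ahead of it and the grasp point (between the pads) lies 3 mm ahead of it (bot.tip_extent is the distance from the TCP to the fingertips, in m); y points along the fingers, z is the direction in which the jaws open and shut, and the axes are right-handed (so a half turn about y gives the same grasp; the last joint's range is limited). The gripper opens to 87 mm and grips with 3 to 60 N. Pads are 19 mm wide; open, the fingers measure 117 mm over their backs; the gripper's body (75 mm by 190 mm) begins 51 mm behind the grasp point.
Start: joints at [53.657, 30.224, 82.088, -0, 67.689, -10.227], TCP at [0.275, 0.561, 0.245] pointing down, gripper open.
Joint ranges: [-176.69, 176.69], [-43.24, 126.21], [12.49, 139.97], [-82, 262], [0, 151.66], [-163.58, 163.58]. Speed limits (degrees/s): [159.86, 159.86, 180, 180, 180, 180].

## Interface

Orientations are given as a 3x3 rotation matrix whose columns are the frame's x, y, z axes.
In Python, from rig import bot, eyes, models gives the robot as it stands. The module is installed in compiled form; this text tells all that it offers.
- The arm moves only by the tool arm_command, never from a script. Its arguments are lists of equal length, an entry for each row: "translation": the shift along the tool's x, y, z each as a share of 0.08 m, from -1 to 1, a list of three; "rotation": the turn, a rotation vector about the tool's x, y, z each as a share of 60 degrees, from -1 to 1, a list of three; "grip": the closure, from -1 (fully open) to 1 (shut), so that 0 is half open. In form: {"translation": [[x, y, z], ...], "rotation": [[rx, ry, rz], ...], "grip": [grip, ...]}. A call has 1 to 5 rows; each row is the pose to reach, as a shift and turn from the pose commanded when the call began, along the tool's axes at that moment; what a row does not reach only later rows make up. A row lasts 1/10 s, in which the tool goes at most 50 mm and 8.59 degrees, less where a joint would pass 70% of its speed; a pose out of reach is approached as far as the arm can. A call with a number of a shift or a turn outside -1 to 1 is refused whole. A call with a gripper value outside its range is refused whole. The fingers move at their own pace and stop on an object; the grip force is fixed at half the most. Time passes only in rows, so rows that repeat a pose let the fingers close. It gives the time, the measured TCP pose, the force and the opening at its end, in the units of the state.
- bot.read_state(): the state, without advancing time (a new reading comes with each control period).
- eyes.capture(name): name is "scene" or "top" or "wrist"; returns a dict with "image" (400x640x3 uint8, blue, green, red), "mtx" (3x3 intrinsics, pixels), "rvec" (rotation vector, rad) and "tvec" (3), from world to camera coordinates, as OpenCV has them; the wrist camera has in their place "hand_eye" (4x4, takes a point from camera to tool coordinates, whose origin is the TCP and whose axes are the tool frame's). Camera axes: x right, y down, z forward; pixel columns grow to the right and rows downward; lengths in m; the calibration is good to about 2 mm. A picture is of the moment at which its call begins: read the wrist's pose just before it. There is no depth.
- bot.hand_in(): hands the job in, once; it reports no verdict.
Trained networks look in the newest picture that a camera, given by its name, has taken for a name from the list of things; names that differ only in an ending like _2 or _b are one class to them, and where a whole thing is asked for, a point or a joint stands for the part that bears it (a point fixed in the world has none). Each returns a list of dicts, best first, with "conf" (0 to 1); they miss things now and then, are a little off and sometimes report something else, mostly with a low value. They report only what shows in the picture. A call takes as long as a camera call.
- models.recognise(camera, thing): "extent" ([left, top, right, bottom] as shares, 0 to 1, of the picture: columns of its width, rows of its height, round what is visible of it).
- models.spot_point(camera, thing): "point" ([column, row] as shares, 0 to 1, of the picture: columns of its width, rows of its height: a listed point, or the origin of a listed thing).
The state is a dict: "time_s": time; "joint_positions": joint angles; "qvel": joint speeds; "tau": joint torques, N m; "position": TCP position; "tcp_rot": TCP orientation; "force": force on the tool from outside, world axes, zero at the start; "moment": the same for the moment, N m; "opening": opening from 0.0 (shut) to 1.0 (fully open).
Only numpy, scipy, OpenCV 4.12 (cv2) and the standard library are available. Lean on these libraries where they do the work, as an engineer would, in place of code of your own. Each camera call takes 0.05 s, during which the arm holds its last target. There are 200 camera calls.

## Working session

There is one attempt and no reset: what is moved stays moved. The work goes in short steps, Python scripts to look and compute and a tool call to move; the robot and the scene stay as the last step left them, time stands still between calls to the robot, and variables do not carry over. Pictures are saved under pics/ and viewed, about 8 in all and at most 12, crops included, and the job is handed in when it is done.

Besides the shell and the picture viewer there is one more tool, called as name(argument=value, ...), one argument or row to a line, values as JSON. arm_command: Moves the arm, as the interface text tells. Shift numbers are shares of 0.08 m and turn numbers shares of 60 degrees, none past 1 either way. Its arguments: {"type":"object","properties":{"translation":{"type":"array"},"rotation":{"type":"array"},"grip":{"type":"array"}},"required":["translation","rotation","grip"]}

```bash
mkdir -p pics; cat > h.py <<'E'
import numpy as np,cv2
from rig import bot,eyes,models
W,H=640,400
def grab(n,save=None):
    s=bot.read_state(); c=eyes.capture(n)
    if 'hand_eye' in c:
        T=np.eye(4);T[:3,:3]=s['tcp_rot'];T[:3,3]=s['position'];M=T@np.array(c['hand_eye'])
        c['R']=M[:3,:3].T;c['t']=-M[:3,:3].T@M[:3,3]
    else:
        c['R']=cv2.Rodrigues(np.array(c['rvec'],float))[0];c['t']=np.array(c['tvec'],float).ravel()
    c['mtx']=np.array(c['mtx'],float)
    if save: cv2.imwrite('pics/'+save,c['image'])
    return c
def proj(c,P): 
    q=(c['R']@np.atleast_2d(P).T).T+c['t'];q=q@c['mtx'].T;return q[:,:2]/q[:,2:]
def ray(c,u,v):
    return -c['R'].T@c['t'],c['R'].T@np.linalg.solve(c['mtx'],[u,v,1.])
def atz(c,u,v,z):
    o,d=ray(c,u,v);return o+d*(z-o[2])/d[2]
def tri(obs):
    A=np.zeros((3,3));b=np.zeros(3)
    for c,u,v in obs:
        o,d=ray(c,u,v);d=d/np.linalg.norm(d);Q=np.eye(3)-np.outer(d,d);A+=Q;b+=Q@o
    return np.linalg.solve(A,b)
def pts(cam,t):
    return [(np.round(np.array(r['point'])*[W,H],1),round(r['conf'],2)) for r in models.spot_point(cam,t)[:2]]
E
python3 - <<'E'
from h import *
np.set_printoptions(precision=4,suppress=True)
print(bot.read_state())
zs={'jig':0,'jig_pocket':.08,'bush':0,'bush_top':.039,'stand':0,'rod':.002,'rod_band':.066,'grease_tin':0,'pliers_red':0,'rust_block':0}
ims=[]
for n in ['scene','top','wrist']:
    c=grab(n,n+'0.png'); print(n,'cam at',-c['R'].T@c['t'],c['mtx'][0])
    for t,z in zs.items():
        for p,cf in pts(n,t)[:1]: print(t,p,cf,atz(c,*p,z))
E
```

```text
{'time_s': 0.0, 'joint_positions': array([ 53.6565,  30.2777,  82.156 ,  -0.0011,  67.6877, -10.228 ]), 'qvel': array([ 0.0397,  0.083 , -0.0393,  0.047 ,  0.1085, -0.081 ]), 'tau': array([ -0.0014, -44.0044, -17.6591,   0.0632,   0.0582,  -0.0002]), 'position': array([0.2747, 0.5606, 0.2436]), 'tcp_rot': array([[ 0.8979, -0.0012,  0.4402],
       [-0.4402, -0.0017,  0.8979],
       [-0.0004, -1.    , -0.0021]]), 'force': array([-0.1478,  0.3466, -0.7595]), 'moment': array([-0.0711,  0.0282, -0.0669]), 'opening': 1.0009242327537828}
scene cam at [-0.2535 -0.7337  0.7342] [478.0687   0.     325.3534]
jig [319.8 236.2] 0.71 [ 0.4852 -0.034   0.    ]
jig_pocket [318.5 207.9] 0.82 [ 0.4924 -0.0236  0.08  ]
bush [231.  211.9] 0.66 [0.4016 0.2317 0.    ]
bush_top [232.3 199.5] 0.53 [0.409  0.2287 0.039 ]
stand [386.7 279.8] 0.63 [ 0.464  -0.2656  0.    ]
grease_tin [353.  196.6] 0.97 [0.6983 0.0302 0.    ]
pliers_red [307.3 181.9] 0.7 [0.6707 0.1932 0.    ]
rust_block [388.  212.8] 0.68 [ 0.6966 -0.0992  0.    ]
top cam at [0.4335 0.0121 1.1609] [447.5983   0.     317.112 ]
jig [322.4 227.3] 0.61 [ 0.4819 -0.037   0.    ]
jig_pocket [319.1 226.3] 0.56 [ 0.4811 -0.0257  0.08  ]
bush [220.1 257.5] 0.51 [0.4092 0.2265 0.    ]
stand [410.8 231.5] 0.6 [ 0.467  -0.2673  0.    ]
rod [410.9 232.7] 0.62 [ 0.4638 -0.267   0.002 ]
grease_tin [294.8 143.5] 0.59 [0.704  0.0315 0.    ]
pliers_red [229.2 152.3] 0.82 [0.6825 0.2036 0.    ]
rust_block [349.5 143.4] 0.49 [ 0.7026 -0.1131  0.    ]
wrist cam at [0.2049 0.5954 0.3849] [283.219    0.     316.7443]
```

```bash
python3 -c "
import cv2,numpy as np
a=cv2.imread('pics/scene0.png');b=cv2.imread('pics/top0.png');w=cv2.imread('pics/wrist0.png')
z=np.zeros((300,800,3),np.uint8)
cv2.imwrite('pics/m0.png',np.vstack([np.hstack([cv2.resize(a,(400,250)),cv2.resize(w,(400,250))]),cv2.resize(b[100:300],(800,250))]) if 0 else np.vstack([np.hstack([cv2.resize(a,(400,250)),cv2.resize(w,(400,250))]),np.hstack([cv2.resize(b,(480,300)),np.zeros((300,320,3),np.uint8)])]))
"
```

```text
(no output)
```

View pics/m0.png

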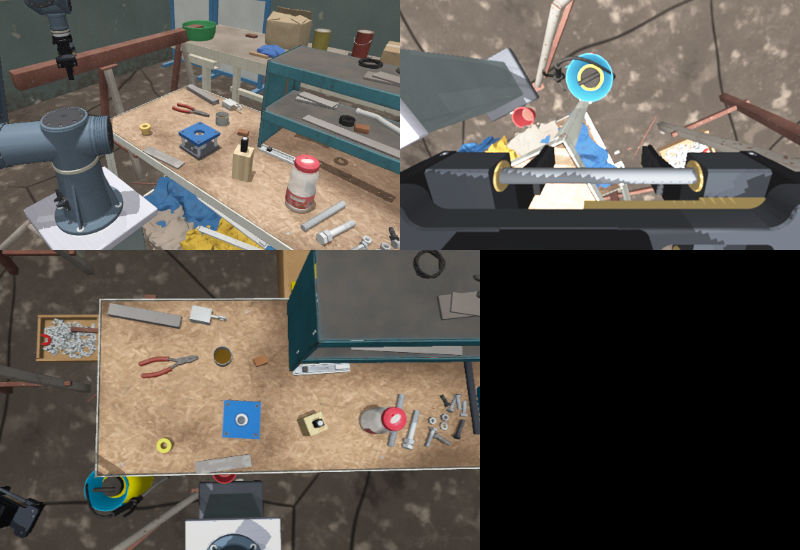

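The bush is on the left at about (0.408, 0.228). The jig is at (0.482, -0.03), and the stand with the rod is on the right at (0.465, -0.267). I'll move toward the bush.

arm_command(
  translation=[
    [0.83,0,-0.75],
    [0.83,0,-0.75],
  ],
  rotation=[
    [0,0,0],
    [0,0,0],
  ],
  grip=[-1,-1],
)

```text
time_s: 1.85
position: [0.3082, 0.4771, 0.2443]
tcp_rot: [[0.899, 0.0, 0.438], [-0.438, -0.001, 0.899], [0.001, -1.0, -0.0]]
force: [0.9, -0.0, -0.6]
opening: 1.0
```

arm_command(
  translation=[
    [0.83,0,-0.75],
    [0.83,0,-0.75],
  ],
  rotation=[
    [0,0,0],
    [0,0,0],
  ],
  grip=[-1,-1],
)

```text
time_s: 2.05
position: [0.3419, 0.393, 0.2446]
tcp_rot: [[0.898, 0.0, 0.44], [-0.44, -0.001, 0.898], [0.0, -1.0, -0.0]]
force: [0.7, 0.6, -0.5]
opening: 1.001
```

arm_command(
  translation=[
    [0.83,0,-0.75],
    [0.83,0,-0.75],
  ],
  rotation=[
    [0,0,0],
    [0,0,0],
  ],
  grip=[-1,-1],
)

```text
time_s: 2.25
position: [0.3753, 0.3098, 0.2448]
tcp_rot: [[0.898, 0.001, 0.44], [-0.44, -0.0, 0.898], [0.001, -1.0, 0.0]]
force: [0.9, 0.3, 0.7]
opening: 0.998
```

arm_command(
  translation=[
    [0.83,0,-0.75],
    [0.83,0,-0.75],
    [0.83,0,-0.75],
  ],
  rotation=[
    [0,0,0],
    [0,0,0],
    [0,0,0],
  ],
  grip=[-1,-1,-1],
)

```text
time_s: 2.55
position: [0.41, 0.2252, 0.2448]
tcp_rot: [[0.895, 0.002, 0.446], [-0.446, -0.001, 0.895], [0.002, -1.0, -0.0]]
force: [-0.8, 0.0, 0.5]
opening: 0.999
```

```bash
python3 - <<'E'
from h import *
np.set_printoptions(precision=4,suppress=True)
c=grab('wrist','w1.png')
for t,z in [('bush_top',.039),('bush',0),('jig_pocket',.08)]:
    for p,cf in pts('wrist',t): print(t,p,cf,atz(c,*p,z))
E
```

```text
bush_top [312.5 173.6] 0.63 [0.3971 0.2253 0.039 ]
bush_top [384.5 329.5] 0.52 [0.6521 0.2158 0.039 ]
bush [316.5 171.4] 0.92 [0.4032 0.2277 0.    ]
```

View pics/w1.png

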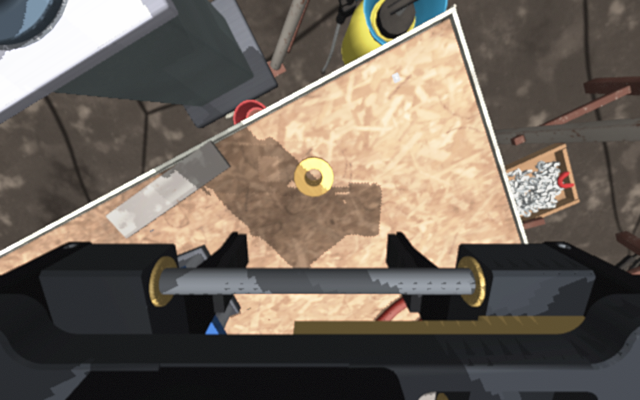

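The wrist view shows the bush at about (314, 177), with the jaws just below it. I'll fit its head more closely.

```bash
cat >> h.py <<'E'
from scipy.optimize import least_squares
def brass(c,roi=None,lo=(18,70,90),hi=(36,255,255)):
    m=cv2.inRange(cv2.cvtColor(c['image'],cv2.COLOR_BGR2HSV),lo,hi)
    if roi is not None:
        k=np.zeros_like(m);x0,y0,x1,y1=roi;k[y0:y1,x0:x1]=1;m=m*k
    cs,_=cv2.findContours(m,cv2.RETR_EXTERNAL,cv2.CHAIN_APPROX_NONE)
    return max(cs,key=cv2.contourArea).reshape(-1,2).astype(float)
def fitbush(c,cnt,z0,x0):
    # silhouette of head cylinder r25, z0+.025..z0+.039
    a=np.linspace(0,2*np.pi,60,endpoint=False)
    def f(p):
        P=np.vstack([np.c_[p[0]+.025*np.cos(a),p[1]+.025*np.sin(a),np.full(60,z)] for z in (z0+.025,z0+.039)])
        hull=cv2.convexHull(proj(c,P).astype(np.float32))
        return [cv2.pointPolygonTest(hull,(float(u),float(v)),True) for u,v in cnt]
    r=least_squares(f,x0,diff_step=1e-3,loss='soft_l1');return r.x,np.sqrt(np.mean(r.fun**2))
E
python3 - <<'E'
from h import *
c=grab('wrist')
n=brass(c,(280,140,350,210));print(len(n),n.min(0),n.max(0))
print(fitbush(c,n,0,[.405,.227]))
c=grab('top');n=brass(c,(195,235,245,285));print(len(n),n.min(0),n.max(0));print(fitbush(c,n,0,[.405,.227]))
E
```

```text
110 [292. 161.] [331. 199.]
(array([0.40215853, 0.22419151]), np.float64(1.0269208383852526))
35 [211. 251.] [228. 257.]
(array([0.39909761, 0.22661126]), np.float64(1.663982330688771))
```

```bash
python3 - <<'E'
from h import *
for n,roi in (('top',(195,235,245,285)),('scene',(210,180,255,225))):
    c=grab(n);c['image']=cv2.imread(f'pics/{n}0.png');k=brass(c,roi);print(n,len(k),k.min(0),k.max(0));print(fitbush(c,k,0,[.405,.227]))
c=grab('wrist')
k=brass(c,(280,140,350,210));m=c['image'].copy()[130:220,270:360]
o=m.copy();cv2.polylines(o,[(k-[270,130]).astype(np.int32)],True,(255,0,0))
cv2.imwrite('pics/w2.png',cv2.resize(np.hstack([m,o]),None,fx=4,fy=4,interpolation=0))
E
```

```text
top 59 [208. 250.] [229. 270.]
(array([0.4033129 , 0.22541996]), np.float64(0.3924442727081064))
scene 56 [223. 197.] [240. 215.]
(array([0.39837205, 0.21748335]), np.float64(1.7712000888079655))
```

View pics/w2.png

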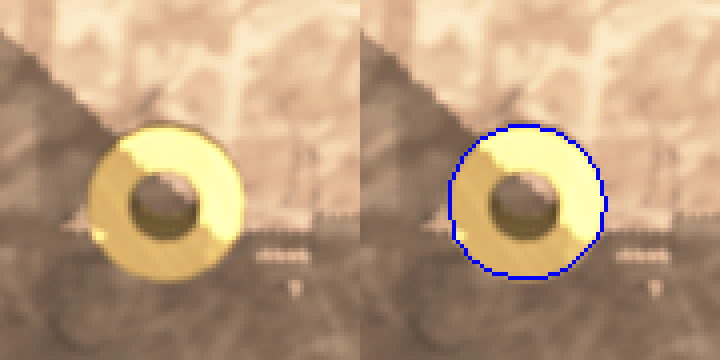

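arm_command(
  translation=[
    [-0.08,0.5,-0.05],
    [-0.08,1,-0.05],
  ],
  rotation=[
    [0,0,0],
    [0,0,0],
  ],
  grip=[-1,-1],
)

```text
time_s: 3.2
position: [0.4005, 0.229, 0.1648]
tcp_rot: [[0.899, 0.004, 0.439], [-0.439, 0.001, 0.899], [0.003, -1.0, 0.003]]
force: [-0.3, 0.9, -0.8]
opening: 1.0
```

arm_command(
  translation=[
    [0,0.5,0],
    [0,0.75,0],
    [0,0.75,0],
  ],
  rotation=[
    [0,0,0],
    [0,0,0],
    [0,0,0],
  ],
  grip=[-1,-1,-1],
)

```text
time_s: 3.5
position: [0.3984, 0.228, 0.1021]
tcp_rot: [[0.898, -0.006, 0.439], [-0.439, -0.002, 0.898], [-0.005, -1.0, -0.004]]
force: [-0.5, -0.2, 0.6]
opening: 0.995
```

```bash
python3 - <<'E'
from h import *
c=grab('wrist','w3.png');s=bot.read_state();print(s['position'],s['tcp_rot'])
n=brass(c,(220,60,420,240));print(n.min(0),n.max(0),fitbush(c,n,0,[.4025,.2247]))
E
```

```text
[0.39952058 0.22826585 0.10357962] [[ 8.98344024e-01 -3.08950013e-03  4.39281765e-01]
 [-4.39286074e-01 -8.55148233e-04  8.98346823e-01]
 [-2.39979160e-03 -9.99994862e-01 -2.12539169e-03]]
[284. 196.] [346. 239.] (array([0.40258915, 0.22367154]), np.float64(8.848940024025307))
```

View pics/w3.png

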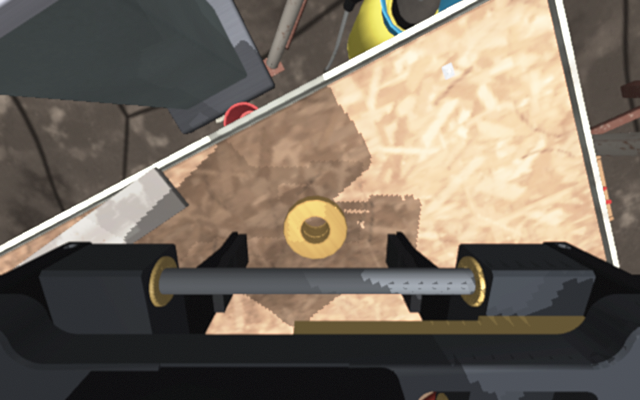

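The bush is at (315, 229), midway between the jaws. I'll refit with a larger region.

```bash
python3 - <<'E'
from h import *
c=grab('wrist');s=bot.read_state();print(s['position'])
n=brass(c,(220,60,420,263));print(n.min(0),n.max(0));b,r=fitbush(c,n,0,[.4025,.2247]);print(b,r)
d=np.r_[b,.05]-s['position'];print('tool shift share',s['tcp_rot'].T@d/.08)
E
```

```text
[0.40046188 0.2284614  0.10462675]
[283. 194.] [345. 256.]
[0.402168   0.22391827] 1.5521830186812993
tool shift share [ 0.04428837  0.68283162 -0.04149791]
```

arm_command(
  translation=[
    [0.04,0.35,-0.04],
    [0.04,0.67,-0.04],
    [0.04,0.67,-0.04],
  ],
  rotation=[
    [0,0,0],
    [0,0,0],
    [0,0,0],
  ],
  grip=[-1,-1,-1],
)

```text
time_s: 3.9
position: [0.4017, 0.2237, 0.0504]
tcp_rot: [[0.898, -0.002, 0.44], [-0.44, -0.0, 0.898], [-0.001, -1.0, -0.001]]
force: [-0.9, 0.0, 0.4]
opening: 0.999
```

arm_command(
  translation=[
    [0,0,0],
    [0,0,0],
    [0,0,0],
    [0,0,0],
    [0,0,0],
  ],
  rotation=[
    [0,0,0],
    [0,0,0],
    [0,0,0],
    [0,0,0],
    [0,0,0],
  ],
  grip=[1,1,1,1,1],
)

```text
time_s: 4.4
position: [0.4022, 0.2239, 0.0516]
tcp_rot: [[0.898, 0.001, 0.44], [-0.44, 0.0, 0.898], [0.001, -1.0, 0.001]]
force: [-0.9, -0.1, 0.2]
opening: 0.631
```

arm_command(
  translation=[
    [0,0,0],
    [0,-0.2,0],
    [0,-0.6,0],
    [0,-1,0],
    [0,-1,0],
  ],
  rotation=[
    [0,0,0],
    [0,0,0],
    [0,0,0],
    [0,0,0],
    [0,0,0],
  ],
  grip=[1,1,1,1,1],
)

```text
time_s: 4.9
position: [0.4038, 0.2244, 0.1338]
tcp_rot: [[0.898, 0.007, 0.44], [-0.44, 0.002, 0.898], [0.005, -1.0, 0.005]]
force: [0.4, -1.2, -1.1]
opening: 0.567
```

Opening × 87 mm gives 49 mm, so the jaws hold the 50 mm head. Now I'll go over to the jig.

arm_command(
  translation=[
    [0,-0.5,0],
    [0.5,-0.8,-0.5],
    [0.75,-0.8,-0.8],
  ],
  rotation=[
    [0,0,0],
    [0,0,0],
    [0,0,0],
  ],
  grip=[1,1,1],
)

```text
time_s: 5.2
position: [0.429, 0.1398, 0.1962]
tcp_rot: [[0.9, 0.004, 0.437], [-0.437, 0.0, 0.9], [0.004, -1.0, 0.002]]
force: [1.4, 0.5, -1.8]
opening: 0.565
```

arm_command(
  translation=[
    [0.4,0,-0.4],
    [0.75,0,-0.8],
  ],
  rotation=[
    [0,0,0],
    [0,0,0],
  ],
  grip=[1,1],
)

```text
time_s: 5.4
position: [0.4534, 0.0544, 0.1943]
tcp_rot: [[0.898, -0.0, 0.44], [-0.44, 0.0, 0.898], [-0.0, -1.0, -0.0]]
force: [0.4, -0.2, -1.2]
opening: 0.565
```

arm_command(
  translation=[
    [0.3,0,-0.3],
    [0.5,0,-0.6],
    [0.5,0,-0.6],
    [0.5,0,-0.6],
  ],
  rotation=[
    [0,0,0],
    [0,0,0],
    [0,0,0],
    [0,0,0],
  ],
  grip=[1,1,1,1],
)

```text
time_s: 5.8
position: [0.4671, -0.0049, 0.1938]
tcp_rot: [[0.897, -0.003, 0.442], [-0.442, 0.001, 0.897], [-0.003, -1.0, -0.0]]
force: [-0.9, 0.6, -1.8]
opening: 0.565
```

```bash
python3 - <<'E'
from h import *
c=grab('wrist','w4.png');s=bot.read_state();print(s['position'],s['tcp_rot'])
for t,z in [('jig_pocket',.08)]:
    for p,cf in pts('wrist',t): print(t,p,cf,atz(c,*p,z))
E
```

```text
[ 0.46686578 -0.00419233  0.19396335] [[ 8.97626458e-01 -2.93133400e-03  4.40747262e-01]
 [-4.40745800e-01  1.16237047e-03  8.97631210e-01]
 [-3.14356849e-03 -9.99995028e-01 -2.48598665e-04]]
jig_pocket [296.3 232.7] 0.63 [ 0.48327547 -0.03528991  0.08      ]
```

View pics/w4.png

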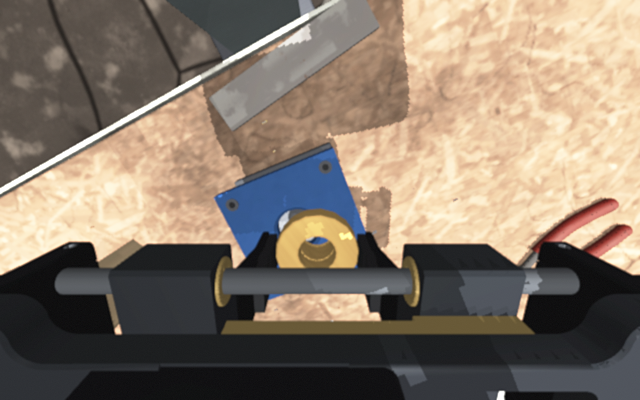

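The bush is held straight at (316, 250) and partly covers the jig hole at (297, 222). I'll step aside for a clear view of the hole, and also fit the hole in the top picture.

arm_command(
  translation=[
    [0.5,0,0.2],
    [0.7,0,0.2],
    [0.7,0,0.2],
    [0.7,0,0.2],
  ],
  rotation=[
    [0,0,0],
    [0,0,0],
    [0,0,0],
    [0,0,0],
  ],
  grip=[1,1,1,1],
)

```text
time_s: 6.3
position: [0.524, -0.0136, 0.1943]
tcp_rot: [[0.899, -0.003, 0.439], [-0.439, 0.001, 0.899], [-0.003, -1.0, -0.0]]
force: [-0.6, 0.7, -1.5]
opening: 0.564
```

```bash
cat >> h.py <<'E'
def plate(c,roi):
    x0,y0,x1,y1=roi
    hsv=cv2.cvtColor(c['image'],cv2.COLOR_BGR2HSV);m=cv2.inRange(hsv,(100,120,60),(125,255,255))
    k=np.zeros_like(m);k[y0:y1,x0:x1]=1;m*=k
    cs,h=cv2.findContours(m,cv2.RETR_CCOMP,cv2.CHAIN_APPROX_NONE)
    i=max(range(len(cs)),key=lambda j:cv2.contourArea(cs[j]))
    ch=[cs[j] for j in range(len(cs)) if h[0][j][3]==i]
    hole=max(ch,key=cv2.contourArea).reshape(-1,2).astype(float) if ch else None
    return cs[i].reshape(-1,2).astype(float),hole
def fitcirc(c,cnt,z):
    P=np.array([atz(c,u,v,z)[:2] for u,v in cnt])
    f=lambda p:np.hypot(*(P-p[:2]).T)-p[2]
    r=least_squares(f,[*P.mean(0),.02],loss='soft_l1',f_scale=.001);return r.x,np.sqrt(np.mean(r.fun**2))
E
python3 - <<'E'
from h import *
np.set_printoptions(precision=4,suppress=True)
c=grab('top');c['image']=cv2.imread('pics/top0.png')
o,h=plate(c,(280,180,360,270));print(len(o),None if h is None else (len(h),fitcirc(c,h,.08)))
P=np.array([atz(c,u,v,.08)[:2] for u,v in o],np.float32);print(cv2.minAreaRect(P*1000))
c=grab('wrist','w5.png');s=bot.read_state();print(s['position'],s['tcp_rot'])
o,h=plate(c,(150,50,450,300));print(len(o),None if h is None else (len(h),h.min(0),h.max(0),fitcirc(c,h,.08)))
P=np.array([atz(c,u,v,.08)[:2] for u,v in o],np.float32);print(cv2.minAreaRect(P*1000))
for p,cf in pts('wrist','jig_pocket'): print(p,cf,atz(c,*p,.08))
E
```

```text
192 (51, (array([ 0.4822, -0.0321,  0.0221]), np.float64(0.0006540427297243409)))
((482.6319580078125, -32.33070755004883), (117.56082153320312, 118.9326171875), 85.95990753173828)
[ 0.5234 -0.0137  0.1945] [[ 0.8984 -0.003   0.4391]
 [-0.4391  0.0009  0.8984]
 [-0.0031 -1.     -0.0005]]
513 (126, array([257., 149.]), array([302., 194.]), (array([ 0.4803, -0.0307,  0.0204]), np.float64(0.0003440746379964183)))
((481.7374267578125, -32.7606315612793), (118.94044494628906, 120.21148681640625), 86.15330505371094)
[272.6 177.6] 0.74 [ 0.4821 -0.0387  0.08  ]
```

View pics/w5.png

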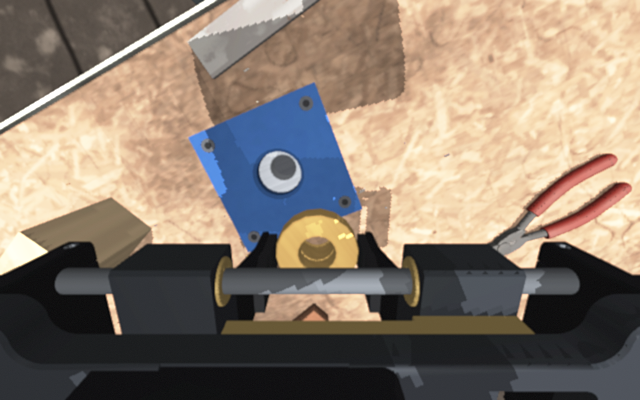

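Clear view: the hole is at (280, 172) and the bush at (316, 240). Next I'll find the bush centre relative to the TCP.

```bash
python3 - <<'E'
from h import *
np.set_printoptions(precision=4,suppress=True)
c=grab('wrist');s=bot.read_state();p=s['position'];R=s['tcp_rot']
k=brass(c,(273,200,362,264));k=k[(k[:,1]<258)&(k[:,0]>273)&(k[:,0]<360)];print(len(k),k.min(0),k.max(0))
b,r=fitbush(c,k,p[2]-.0515,p[:2]);print(b,r,'in tool',R.T@(np.r_[b,p[2]]-p)*1000)
d=np.r_[.482-b[0],-.032-b[1],0];print('shift mm',R.T@d*1000)
E
```

```text
129 [276. 209.] [358. 257.]
[ 0.525  -0.0148] 0.530219849252141 in tool [ 1.1718 -0.002  -0.1575]
shift mm [-31.0345   0.0649 -34.3018]
```

arm_command(
  translation=[
    [-0.2,0,-0.2],
    [-0.39,0.2,-0.43],
    [-0.39,0.5,-0.43],
    [-0.39,0.5,-0.43],
  ],
  rotation=[
    [0,0,0],
    [0,0,0],
    [0,0,0],
    [0,0,0],
  ],
  grip=[1,1,1,1],
)

```text
time_s: 6.9
position: [0.4793, -0.0315, 0.1533]
tcp_rot: [[0.898, -0.006, 0.441], [-0.441, 0.002, 0.898], [-0.006, -1.0, -0.001]]
force: [-0.3, 0.2, -0.8]
opening: 0.57
```

```bash
python3 - <<'E'
from h import *
np.set_printoptions(precision=4,suppress=True)
s=bot.read_state();p=s['position'];R=s['tcp_rot'];print(p,R[:,1])
b=p+R@[.0012,0,-.0002];d=np.r_[.482,-.032,0]-b;d[2]=.1065-p[2];print(R.T@d*1000)
E
```

```text
[ 0.4793 -0.0315  0.1533] [-0.006   0.0019 -1.    ]
[ 1.7535 46.7524  1.0331]
```

arm_command(
  translation=[
    [0.016,0.15,0.01],
    [0.016,0.3,0.01],
    [0.016,0.42,0.01],
    [0.016,0.5,0.01],
    [0.016,0.56,0.01],
  ],
  rotation=[
    [0,0,0],
    [0,0,0],
    [0,0,0],
    [0,0,0],
    [0,0,0],
  ],
  grip=[1,1,1,1,1],
)

```text
time_s: 7.4
position: [0.4838, -0.032, 0.1098]
tcp_rot: [[0.898, -0.0, 0.44], [-0.44, -0.0, 0.898], [-0.0, -1.0, -0.0]]
force: [-1.7, -1.0, -0.9]
opening: 0.565
```

```bash
python3 - <<'E'
from h import *
np.set_printoptions(precision=4,suppress=True)
s=bot.read_state();print(s['position'],s['force'],s['opening'])
c=grab('scene');d=grab('wrist')
cv2.imwrite('pics/m6.png',np.vstack([cv2.resize(c['image'][160:260,240:400],(640,400))[:300],cv2.resize(d['image'][100:300],(640,200))]))
E
```

```text
[ 0.4838 -0.032   0.1098] [-1.7008 -0.957  -0.8766] 0.5649386344550097
```

View pics/m6.png

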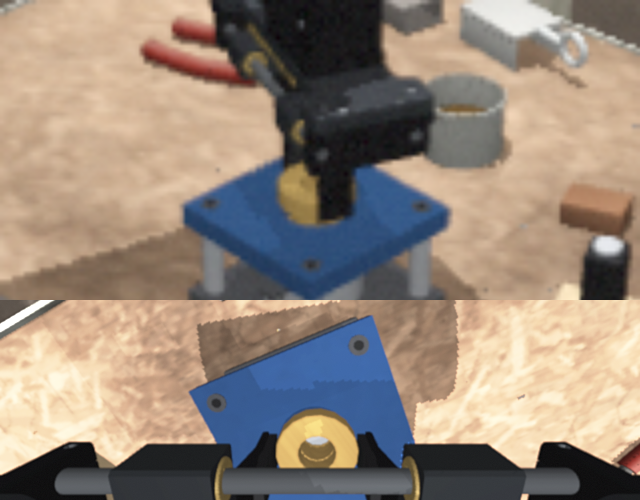

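The bush has entered the hole without force. Its head is about 3 mm above the plate, so I'll lower the rest and release.

arm_command(
  translation=[
    [0,0.02,0],
    [0,0.03,0],
    [0,0.04,0],
    [0,0.04,0],
  ],
  rotation=[
    [0,0,0],
    [0,0,0],
    [0,0,0],
    [0,0,0],
  ],
  grip=[1,1,1,1],
)

```text
time_s: 7.9
position: [0.4838, -0.0321, 0.107]
tcp_rot: [[0.898, 0.0, 0.44], [-0.44, -0.0, 0.898], [0.0, -1.0, -0.0]]
force: [-1.6, -0.8, -0.4]
opening: 0.565
```

arm_command(
  translation=[
    [0,0,0],
    [0,0,0],
    [0,0,0],
    [0,0,0],
    [0,0,0],
  ],
  rotation=[
    [0,0,0],
    [0,0,0],
    [0,0,0],
    [0,0,0],
    [0,0,0],
  ],
  grip=[0.2,-0.4,-0.6,-0.6,-0.6],
)

```text
time_s: 8.4
position: [0.4842, -0.0321, 0.1071]
tcp_rot: [[0.898, 0.001, 0.44], [-0.44, -0.0, 0.898], [0.001, -1.0, 0.0]]
force: [-0.3, -0.0, 0.1]
opening: 0.779
```

arm_command(
  translation=[
    [0,-0.3,0],
    [0,-0.7,0],
    [0,-1,0],
    [0,-1,0],
    [0,-1,0],
  ],
  rotation=[
    [0,0,0],
    [0,0,0],
    [0,0,0],
    [0,0,0],
    [0,0,0],
  ],
  grip=[-0.8,-0.8,-1,-1,-1],
)

```text
time_s: 8.9
position: [0.4839, -0.032, 0.1872]
tcp_rot: [[0.898, 0.001, 0.44], [-0.44, -0.0, 0.898], [0.001, -1.0, 0.0]]
force: [-0.3, -0.2, -0.3]
opening: 0.987
```

arm_command(
  translation=[
    [0.2,-0.5,0],
    [0.4,-1,0],
    [0.4,-1,0],
    [0.4,-1,0],
  ],
  rotation=[
    [0,0,0],
    [0,0,0],
    [0,0,0],
    [0,0,0],
  ],
  grip=[-1,-1,-1,-1],
)

```text
time_s: 9.3
position: [0.5123, -0.0461, 0.2662]
tcp_rot: [[0.898, -0.001, 0.44], [-0.44, 0.0, 0.898], [-0.001, -1.0, -0.0]]
force: [-0.9, 0.1, -0.5]
opening: 1.001
```

```bash
python3 - <<'E'
from h import *
np.set_printoptions(precision=4,suppress=True)
s=bot.read_state();print(s['position'])
for n,roi,r2 in (('wrist',(200,60,420,262),None),):
    c=grab(n,'w7.png');k=brass(c,roi);print(n,len(k),k.min(0),k.max(0))
    for z in (.055,.058,.062): print(z,fitbush(c,k,z,[.482,-.032]))
    o,h=plate(c,(150,50,450,300));P=np.array([atz(c,u,v,.08)[:2] for u,v in o],np.float32);print(cv2.minAreaRect(P*1000))
print('handle')
t=cv2.imread('pics/top0.png');a=cv2.resize(t[200:264,380:444],(384,384),interpolation=0);b=cv2.resize(c['image'],(560,350));
cv2.imwrite('pics/m7.png',np.hstack([np.pad(a,((0,0),(0,0),(0,0))),np.pad(cv2.resize(c['image'][:,200:],(414,384)),((0,0),(0,0),(0,0)))]))
E
```

```text
[ 0.5123 -0.0461  0.2662]
wrist 121 [296. 139.] [338. 182.]
0.055 (array([ 0.4834, -0.0323]), np.float64(1.5133676259797273))
0.058 (array([ 0.4831, -0.0322]), np.float64(1.7306271011852625))
0.062 (array([ 0.4829, -0.032 ]), np.float64(2.041087001479466))
((481.20025634765625, -32.909149169921875), (118.86276245117188, 118.53433990478516), 86.06916809082031)
handle
```

View pics/m7.png

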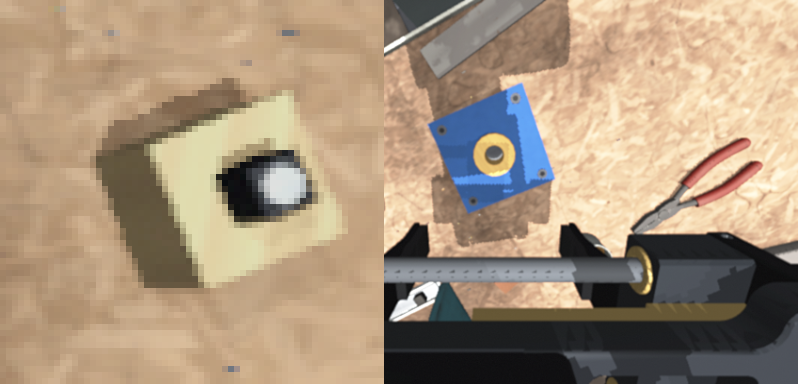

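The bush sits flat and centred in the plate. The stand is turned about 20° and the handle may be turned differently, so I'll look at it from above.

arm_command(
  translation=[
    [0.2,0,-0.5],
    [0.4,0,-0.92],
  ],
  rotation=[
    [0,0,0],
    [0,0,0],
  ],
  grip=[-1,-1],
)

```text
time_s: 9.55
position: [0.5067, -0.1255, 0.2644]
tcp_rot: [[0.899, -0.006, 0.438], [-0.438, 0.003, 0.899], [-0.006, -1.0, -0.0]]
force: [1.5, -0.1, 0.1]
opening: 1.002
```

arm_command(
  translation=[
    [0.2,0,-0.5],
    [0.4,0,-0.92],
  ],
  rotation=[
    [0,0,0],
    [0,0,0],
  ],
  grip=[-1,-1],
)

```text
time_s: 9.75
position: [0.5031, -0.2069, 0.2642]
tcp_rot: [[0.898, -0.005, 0.44], [-0.44, 0.003, 0.898], [-0.006, -1.0, 0.001]]
force: [0.7, -0.2, -0.0]
opening: 1.001
```

arm_command(
  translation=[
    [0.2,0,-0.5],
    [0.4,0,-0.92],
    [0.4,0,-0.92],
    [0.4,0,-0.92],
  ],
  rotation=[
    [0,0,0],
    [0,0,0],
    [0,0,0],
    [0,0,0],
  ],
  grip=[-1,-1,-1,-1],
)

```text
time_s: 10.15
position: [0.4999, -0.2859, 0.2643]
tcp_rot: [[0.897, -0.004, 0.442], [-0.442, 0.004, 0.897], [-0.006, -1.0, 0.002]]
force: [-0.4, 1.0, -0.0]
opening: 1.0
```

```bash
python3 - <<'E'
from h import *
np.set_printoptions(precision=4,suppress=True)
c=grab('wrist','w8.png');s=bot.read_state();print(s['position'],s['tcp_rot'][:,2])
g=c['image'].max(2);m=(g<70).astype(np.uint8);m[240:]=0
n,l,st,ce=cv2.connectedComponentsWithStats(m)
for i in range(1,n):
    if st[i,4]>100: print(st[i],ce[i],atz(c,*ce[i],.162))
cv2.imwrite('pics/w8c.png',np.vstack([cv2.resize(c['image'],(480,300)),cv2.resize(c['image'][100:250,200:440],(480,300),interpolation=0)]))
E
```

```text
[ 0.5001 -0.2851  0.2647] [0.4406 0.8977 0.002 ]
[129   0  34  85 468] [147.3868  41.2628] [ 0.3213 -0.3428  0.162 ]
[226   0  41  38 239] [238.8577  19.5649] [ 0.3396 -0.2725  0.162 ]
[450  37  30 106 228] [461.9649  76.8158] [ 0.4521 -0.1341  0.162 ]
[428  51  26  88 358] [440.1844  93.8492] [ 0.4565 -0.1538  0.162 ]
[305 143  32  35 330] [319.9636 157.3818] [ 0.4595 -0.263   0.162 ]
[388 232  19   8 101] [396.6436 236.5446] [ 0.5565 -0.2314  0.162 ]
```

View pics/w8c.png

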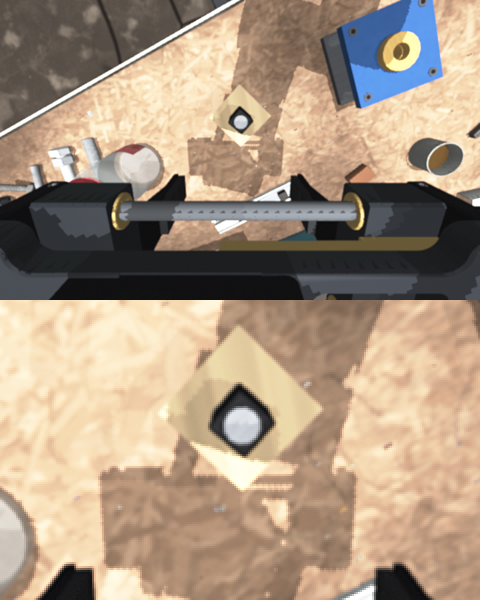

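The handle stands at about (320, 158) in the wrist image, turned roughly 45° to the jaws. I'll fit its pose.

```bash
cat >> h.py <<'E'
def fithandle(c,cnt,x0,zb=.112):
    q=.011*np.array([[1,1],[-1,1],[-1,-1],[1,-1]])
    def f(p):
        ca,sa=np.cos(p[2]),np.sin(p[2]);B=q@np.array([[ca,sa],[-sa,ca]])+p[:2]
        P=np.vstack([np.c_[B,np.full(4,z)] for z in (zb,zb+.05)])
        hull=cv2.convexHull(proj(c,P).astype(np.float32))
        return [cv2.pointPolygonTest(hull,(float(u),float(v)),True) for u,v in cnt]
    best=None
    for a in np.radians([0,22,45,67]):
        r=least_squares(f,[x0[0],x0[1],a],x_scale=[.01,.01,.3],diff_step=1e-3,loss='soft_l1')
        if best is None or r.cost<best.cost: best=r
    return best.x[:2],np.degrees(best.x[2])%90,np.sqrt(np.mean(best.fun**2))
def dark(c,roi,th=75):
    x0,y0,x1,y1=roi;m=np.zeros((H,W),np.uint8);m[y0:y1,x0:x1]=(c['image'].max(2)<th)[y0:y1,x0:x1]
    cs,_=cv2.findContours(m,cv2.RETR_EXTERNAL,cv2.CHAIN_APPROX_NONE);return max(cs,key=cv2.contourArea).reshape(-1,2).astype(float)
E
python3 - <<'E'
from h import *
c=grab('wrist');s=bot.read_state()
for th in (60,80,95):
    k=dark(c,(295,130,350,190),th);print(th,k.min(0),k.max(0),fithandle(c,k,[.462,-.266]))
print('jaw yaw',np.degrees(np.arctan2(s['tcp_rot'][1,2],s['tcp_rot'][0,2])), s['joint_positions'])
c['image']=cv2.imread('pics/top0.png');d=grab('top');d['image']=c['image']
k=dark(d,(405,215,440,245),95);print(k.min(0),k.max(0),fithandle(d,k,[.462,-.266]))
E
```

```text
60 [305. 143.] [335. 176.] (array([ 0.46330725, -0.26402348]), np.float64(6.564228143913256), np.float64(1.9884918485694973))
80 [304. 143.] [335. 177.] (array([ 0.46316716, -0.26436251]), np.float64(30.99788982464926), np.float64(1.6742877244397179))
95 [304. 142.] [335. 177.] (array([ 0.46312352, -0.26435506]), np.float64(29.824899222333613), np.float64(1.5226877330242208))
jaw yaw 63.921481076114894 [-4.07615259e+01  2.51583929e+01  8.77784203e+01  2.98051712e-02
  6.73301340e+01 -1.04694765e+02]
[416. 225.] [429. 236.] (array([ 0.4642768, -0.2679879]), np.float64(5.086165858827343), np.float64(1.4240590756699718))
```

arm_command(
  translation=[
    [-0.05,0,-0.05],
    [-0.1,0.1,-0.1],
    [-0.15,0.2,-0.15],
    [-0.2,0.3,-0.2],
    [-0.25,0.38,-0.25],
  ],
  rotation=[
    [0,0.14,0],
    [0,0.28,0],
    [0,0.42,0],
    [0,0.56,0],
    [0,0.7,0],
  ],
  grip=[-1,-1,-1,-1,-1],
)

```text
time_s: 10.8
position: [0.4744, -0.2938, 0.236]
tcp_rot: [[0.369, -0.001, 0.929], [-0.929, 0.001, 0.369], [-0.001, -1.0, -0.0]]
force: [0.6, -0.2, -0.1]
opening: 1.0
```

arm_command(
  translation=[
    [0,0,0],
    [0,0,0],
  ],
  rotation=[
    [0,0,0],
    [0,0,0],
  ],
  grip=[-1,-1],
)

```text
time_s: 11.0
position: [0.4749, -0.2947, 0.2366]
tcp_rot: [[0.377, -0.0, 0.926], [-0.926, 0.0, 0.377], [-0.0, -1.0, 0.0]]
force: [0.4, -0.4, 0.9]
opening: 1.0
```

```bash
python3 - <<'E'
from h import *
np.set_printoptions(precision=4,suppress=True)
s=bot.read_state();print(s['position'],s['joint_positions'])
c=grab('wrist','w9.png')
print('jaw yaw',np.degrees(np.arctan2(s['tcp_rot'][1,2],s['tcp_rot'][0,2])))
q=proj(c,[[.464,-.265,.162]])[0];print(q)
u,v=q.astype(int);x0,y0=u-60,v-60
cv2.imwrite('pics/w9c.png',cv2.resize(c['image'][max(y0,0):v+60,x0:u+60],None,fx=5,fy=5,interpolation=0));print(x0,y0)
roi=(u-35,v-35,u+35,v+35)
for th in (70,100):
    k=dark(c,roi,th);print(th,k.min(0),k.max(0),cv2.minAreaRect(k.astype(np.float32)),fithandle(c,k,[.464,-.265]))
E
```

```text
[ 0.4749 -0.2947  0.2366] [-43.2776  25.6931  92.1751   0.012   62.1515 -65.4179]
jaw yaw 22.134670311006914
[318.4282 180.3413]
258 120
70 [305. 158.] [331. 191.] ((318.0, 174.5), (33.0, 26.0), 90.0) (array([ 0.4635, -0.2655]), np.float64(15.49842744368648), np.float64(3.8614598792619685))
100 [305. 158.] [331. 191.] ((318.0, 174.5), (33.0, 26.0), 90.0) (array([ 0.463 , -0.2632]), np.float64(21.82696238010711), np.float64(4.011738287133054))
```

View pics/w9c.png

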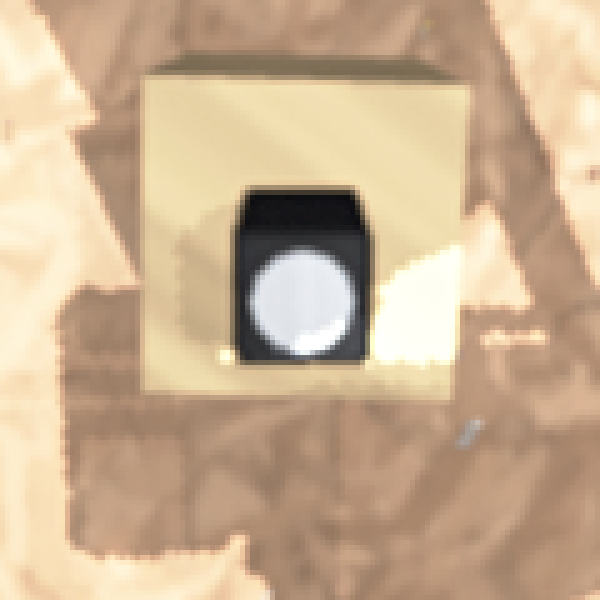

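The handle's edges are parallel to the image axes, so the jaws are already aligned (yaw about 22°). Its top face is centred at about (318.2, 178.7).

```bash
python3 - <<'E'
from h import *
np.set_printoptions(precision=4,suppress=True)
c=grab('wrist');s=bot.read_state();p=s['position'];R=s['tcp_rot']
h=atz(c,318.2,178.7,.162);b=atz(c,318.1,179.5,.165);print(p,h,b)
h[2]=.140;print(R.T@(h-p)*1000/80)
E
```

```text
[ 0.4753 -0.2953  0.237 ] [ 0.4637 -0.2643  0.162 ] [ 0.4636 -0.2643  0.165 ]
[-0.4147  1.2127  0.0106]
```

arm_command(
  translation=[
    [-0.2,0,0.01],
    [-0.415,0.2,0.01],
    [-0.415,0.6,0.01],
  ],
  rotation=[
    [0,0,0],
    [0,0,0],
    [0,0,0],
  ],
  grip=[-1,-1,-1],
)

```text
time_s: 11.4
position: [0.4641, -0.2637, 0.1906]
tcp_rot: [[0.376, 0.004, 0.927], [-0.927, -0.003, 0.376], [0.004, -1.0, 0.003]]
force: [0.7, -0.3, 0.1]
opening: 1.0
```

arm_command(
  translation=[
    [0,0.3,0],
    [0,0.5,0],
    [0,0.61,0],
    [0,0.61,0],
  ],
  rotation=[
    [0,0,0],
    [0,0,0],
    [0,0,0],
    [0,0,0],
  ],
  grip=[-1,-1,-1,-1],
)

```text
time_s: 11.8
position: [0.4629, -0.2643, 0.139]
tcp_rot: [[0.374, -0.001, 0.928], [-0.928, 0.001, 0.374], [-0.002, -1.0, -0.001]]
force: [0.7, -1.1, -0.2]
opening: 0.999
```

```bash
python3 - <<'E'
from h import *
np.set_printoptions(precision=4,suppress=True)
s=bot.read_state();p=s['position'];R=s['tcp_rot'];print(p,R[:,1],s['force'])
print(R.T@(np.array([.4637,-.2643,.14])-p)*1000)
E
```

```text
[ 0.4629 -0.2643  0.139 ] [-0.0013  0.0012 -1.    ] [ 0.6518 -1.0709 -0.1792]
[ 0.3187 -0.9946  0.6793]
```

Centred, so I'll close.

arm_command(
  translation=[
    [0,0,0],
    [0,0,0],
    [0,0,0],
    [0,0,0],
    [0,0,0],
  ],
  rotation=[
    [0,0,0],
    [0,0,0],
    [0,0,0],
    [0,0,0],
    [0,0,0],
  ],
  grip=[1,1,1,1,1],
)

```text
time_s: 12.3
position: [0.4632, -0.2648, 0.1402]
tcp_rot: [[0.373, 0.001, 0.928], [-0.928, -0.001, 0.373], [0.001, -1.0, 0.0]]
force: [-0.3, 0.1, -0.3]
opening: 0.63
```

arm_command(
  translation=[
    [0,0,0],
    [0,0,0],
    [0,0,0],
    [0,0,0],
    [0,0,0],
  ],
  rotation=[
    [0,0,0],
    [0,0,0],
    [0,0,0],
    [0,0,0],
    [0,0,0],
  ],
  grip=[1,1,1,1,1],
)

```text
time_s: 12.8
position: [0.4631, -0.2647, 0.1397]
tcp_rot: [[0.373, 0.0, 0.928], [-0.928, -0.0, 0.373], [0.0, -1.0, 0.0]]
force: [-0.0, -0.9, 0.0]
opening: 0.249
```

arm_command(
  translation=[
    [0,-0.2,0],
    [0,-0.45,0],
    [0,-0.7,0],
    [0,-1,0],
  ],
  rotation=[
    [0,0,0],
    [0,0,0],
    [0,0,0],
    [0,0,0],
  ],
  grip=[1,1,1,1],
)

```text
time_s: 13.2
position: [0.4625, -0.2642, 0.2198]
tcp_rot: [[0.373, -0.002, 0.928], [-0.928, 0.002, 0.373], [-0.002, -1.0, -0.001]]
force: [0.2, 0.1, -1.4]
opening: 0.251
```

arm_command(
  translation=[
    [0,-0.3,0],
    [0,-0.65,0],
    [0,-1,0],
    [0,-1,0],
  ],
  rotation=[
    [0,0,0],
    [0,0,0],
    [0,0,0],
    [0,0,0],
  ],
  grip=[1,1,1,1],
)

```text
time_s: 13.6
position: [0.4648, -0.2661, 0.3034]
tcp_rot: [[0.373, 0.006, 0.928], [-0.928, -0.006, 0.373], [0.008, -1.0, 0.004]]
force: [0.4, -0.3, -1.0]
opening: 0.254
```

arm_command(
  translation=[
    [-0.3,0,0.15],
    [-0.6,0,0.3],
    [-0.87,0,0.435],
  ],
  rotation=[
    [0,0,0],
    [0,0,0],
    [0,0,0],
  ],
  grip=[1,1,1],
)

```text
time_s: 13.9
position: [0.4685, -0.1857, 0.2983]
tcp_rot: [[0.372, -0.002, 0.928], [-0.928, 0.002, 0.372], [-0.003, -1.0, -0.001]]
force: [0.6, 0.2, -1.5]
opening: 0.252
```

arm_command(
  translation=[
    [-0.45,0,0.22],
    [-0.87,0,0.435],
  ],
  rotation=[
    [0,0,0],
    [0,0,0],
  ],
  grip=[1,1],
)

```text
time_s: 14.1
position: [0.4748, -0.108, 0.2983]
tcp_rot: [[0.372, -0.002, 0.928], [-0.928, 0.001, 0.372], [-0.002, -1.0, -0.002]]
force: [0.6, -0.2, -0.9]
opening: 0.251
```

arm_command(
  translation=[
    [-0.4,0,0.2],
    [-0.7,0,0.35],
    [-0.87,0,0.435],
    [-0.87,0,0.435],
    [-0.87,0,0.435],
  ],
  rotation=[
    [0,0,0],
    [0,0,0],
    [0,0,0],
    [0,0,0],
    [0,0,0],
  ],
  grip=[1,1,1,1,1],
)

```text
time_s: 14.6
position: [0.4817, -0.0321, 0.2989]
tcp_rot: [[0.374, -0.002, 0.928], [-0.928, -0.0, 0.374], [-0.0, -1.0, -0.002]]
force: [0.4, 0.1, -0.6]
opening: 0.251
```

```bash
python3 - <<'E'
from h import *
np.set_printoptions(precision=4,suppress=True)
s=bot.read_state();print(s['position'],s['tcp_rot'][:,1])
im={}
for n in ('wrist','scene','top'):
    c=grab(n,n+'10.png');im[n]=c
    for t in ('rod_tip','rod_band','bush_top'):
        for p,cf in pts(n,t)[:1]: print(n,t,p,cf)
    print(proj(c,[[.4832,-.032,.094],s['position']-[0,0,.138],s['position']-[0,0,.074]]))
w=im['wrist']['image'][60:300,200:440];sc=im['scene']['image'][110:260,245:395]
cv2.imwrite('pics/m10.png',np.hstack([cv2.resize(w,(400,400),interpolation=0),cv2.resize(sc,(400,400),interpolation=0)]))
E
```

```text
[ 0.4817 -0.0321  0.2989] [-0.0016 -0.0002 -1.    ]
wrist rod_tip [314.4 197. ] 0.57
wrist rod_band [317.3 218.5] 0.94
wrist bush_top [317.8 183.8] 0.86
[[318.4123 183.5397]
 [317.2407 197.5891]
 [317.197  219.0404]]
scene rod_tip [315.8 181.7] 0.73
scene bush_top [386.5 214.4] 0.65
[[318.364  205.8499]
 [317.6804 182.8902]
 [317.3882 159.3306]]
top rod_band [349.4 149. ] 0.41
[[321.9369 225.1168]
 [323.1842 224.3781]
 [324.5036 222.8817]]
```

View pics/m10.png

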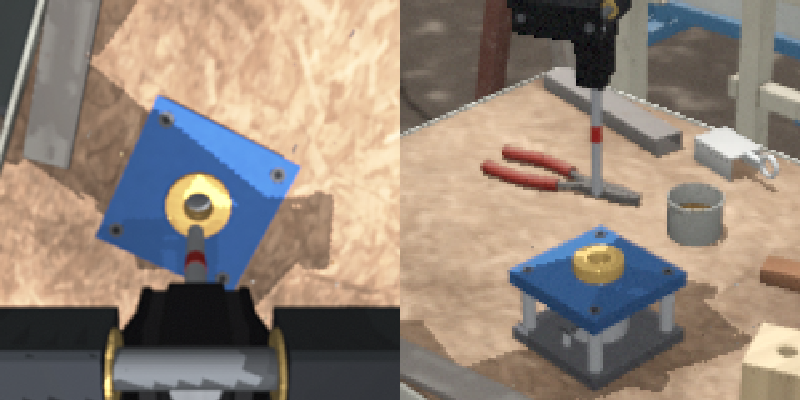

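The bush is seated flat. The rod hangs straight, with its tip at (317, 197) in the wrist view and the bush bore at (318, 184). I'll measure the rod axis relative to the bush numerically in both views.

```bash
cat >> h.py <<'E'
def rowmid(c,rows,u0,hw=14):
    # midpoint between the strongest left/right edges about the expected column
    g=cv2.GaussianBlur(c['image'].astype(np.float32),(1,3),0);out=[]
    for v in rows:
        u=int(round(u0(v)));L=g[v,u-hw:u+hw+1]
        d=np.linalg.norm(np.diff(L,axis=0),axis=1)
        def sub(i):
            i=int(np.clip(i,1,len(d)-2));a=d[i-1:i+2];return i+ (a[2]-a[0])/(a.sum()+1e-6)+.5
        l=sub(np.argmax(d[:hw]));r=sub(hw+np.argmax(d[hw:]));out.append((u-hw+(l+r)/2,v,r-l))
    return np.array(out)
E
python3 - <<'E'
from h import *
np.set_printoptions(precision=2,suppress=True,linewidth=200)
s=bot.read_state();p=s['position']
for n,roi in (('wrist',(295,155,350,200)),('scene',(305,195,335,225))):
    c=grab(n);k=brass(c,roi)
    if n=='wrist': k=k[k[:,1]<190]
    print(n,k.min(0),k.max(0),fitbush(c,k,.055,[.4832,-.032]))
    z=np.linspace(p[2]-.132,p[2]-.032,12);q=proj(c,np.c_[np.full(12,p[0]),np.full(12,p[1]),z])
    rows=np.arange(int(q[:,1].min()),int(q[:,1].max()),3)
    o=np.argsort(q[:,1]);m=rowmid(c,rows,lambda v:np.interp(v,q[o,1],q[o,0]),9)
    print(np.c_[m,np.interp(m[:,1],q[o,1],q[o,0])].T)
E
```

```text
wrist [299. 164.] [337. 189.] (array([ 0.48, -0.03]), np.float64(0.7640521075710273))
[[316.7  316.53 316.81 316.75 316.87 316.57 316.63 316.67 316.7  316.51 316.69 317.15 318.57 320.03]
 [199.   202.   205.   208.   211.   214.   217.   220.   223.   226.   229.   232.   235.   238.  ]
 [  9.49  10.37  10.81  11.08  10.79  11.59  12.41  13.81  13.78  13.75  13.43  11.09  12.22   7.29]
 [317.03 317.03 317.04 317.04 317.04 317.05 317.05 317.05 317.06 317.06 317.06 317.07 317.07 317.07]]
scene [310. 202.] [328. 215.] (array([ 0.48, -0.03]), np.float64(1.0017093280200597))
[[318.13 317.62 314.56 315.71 317.44 318.89 317.67 317.93 317.92 317.96 317.86 317.8  318.1 ]
 [142.   145.   148.   151.   154.   157.   160.   163.   166.   169.   172.   175.   178.  ]
 [  5.48   4.23  11.22   8.28   3.91   6.74   4.2    4.59   4.31   4.23   4.09   4.21   4.7 ]
 [317.34 317.36 317.4  317.44 317.47 317.51 317.55 317.58 317.62 317.66 317.69 317.73 317.77]]
```

```bash
python3 - <<'E'
from h import *
s=bot.read_state();p=s['position'];R=s['tcp_rot']
for n,roi in (('wrist',(295,155,350,200)),('scene',(305,195,335,225))):
    c=grab(n);k=brass(c,roi)+0.0
    if n=='wrist': k=k[k[:,1]<188]
    b,r=fitbush(c,k,.055,[.4832,-.032]);print(n,np.round(b*1000,1),'from tcp, tool mm',np.round(R.T@(np.r_[b,p[2]]-p)*1000,1))
# rod tip row in wrist: profile along column 317
c=grab('wrist');print(c['image'][186:206,316:318].mean(1).astype(int).tolist())
print(proj(c,[p-[0,0,.138]]), proj(c,[p-[0,0,.138]+R@[.001,0,0]]))
E
```

```text
wrist [484.3 -34.8] from tcp, tool mm [3.3 0.  1. ]
scene [484.1 -33.2] from tcp, tool mm [1.8 0.  1.4]
[[96, 122, 138], [60, 96, 117], [58, 98, 122], [67, 112, 138], [61, 102, 126], [68, 114, 142], [103, 174, 217], [120, 199, 239], [110, 154, 186], [99, 103, 109], [97, 91, 86], [96, 93, 90], [97, 94, 92], [96, 94, 92], [94, 92, 90], [95, 92, 90], [94, 92, 90], [94, 91, 89], [93, 90, 89], [94, 91, 89]]
[[317.01193351 197.60100232]] [[317.01143309 198.54369743]]
```

arm_command(
  translation=[
    [0.021,0.2,0.016],
    [0.021,0.4,0.016],
    [0.021,0.58,0.016],
    [0.021,0.65,0.016],
    [0.021,0.65,0.016],
  ],
  rotation=[
    [0,0,0],
    [0,0,0],
    [0,0,0],
    [0,0,0],
    [0,0,0],
  ],
  grip=[1,1,1,1,1],
)

```text
time_s: 15.95
position: [0.4835, -0.0329, 0.2471]
tcp_rot: [[0.373, -0.002, 0.928], [-0.928, 0.001, 0.373], [-0.001, -1.0, -0.001]]
force: [0.0, 0.5, -0.6]
opening: 0.254
```

```bash
python3 - <<'E'
from h import *
np.set_printoptions(precision=2,suppress=True,linewidth=200)
s=bot.read_state();p=s['position'];R=s['tcp_rot'];print(p,R[:,1])
c=grab('wrist','w11.png');t=proj(c,[p-[0,0,.138]])[0];print('pred tip',t,proj(c,[p-[0,0,.138]-R@[.005,0,0]]))
b0=proj(c,[[.484,-.034,.094]])[0];print('bush pred',b0)
k=brass(c,(int(t[0])-40,int(t[1])-60,int(t[0])+40,int(t[1])+25));k=k[k[:,1]<t[1]-8];print(k.min(0),k.max(0))
b,r=fitbush(c,k,.055,[.484,-.034]);print(b*1000,r,R.T@(np.r_[b,p[2]]-p)*1000)
rows=np.arange(int(t[1])-2,240,4);print(rowmid(c,rows,lambda v:t[0],11).T)
u=int(t[0]);v=int(t[1]);print(v-15,c['image'][v-15:v+8,u-1:u+2].mean(1).astype(int).tolist())
d=grab('scene','s11.png');print('scene pred',proj(d,[p-[0,0,.138],[.484,-.034,.094]]))
w=c['image'][v-60:v+60,u-60:u+60];q=proj(d,[[.484,-.034,.11]])[0].astype(int);sc=d['image'][q[1]-40:q[1]+40,q[0]-40:q[0]+40]
cv2.imwrite('pics/m11.png',np.hstack([cv2.resize(w,(400,400),interpolation=0),cv2.resize(sc,(400,400),interpolation=0)]));print(u-60,v-60,q-40)
E
```

```text
[ 0.48 -0.03  0.25] [-0.  0. -1.]
pred tip [317.23 197.69] [[317.23 192.95]]
bush pred [317.28 194.96]
[296. 170.] [339. 189.]
[484.46 -35.17] 6.274585214968641 [ 2.44 -0.    0.04]
[[317.14 317.09 316.64 316.77 316.82 316.56 316.81 316.63 316.64 315.83 319.52 320.11]
 [195.   199.   203.   207.   211.   215.   219.   223.   227.   231.   235.   239.  ]
 [ 19.95  16.97  10.12  10.9   10.95  11.82  13.23  13.69  13.6   17.2    9.53   8.53]]
182 [[107, 180, 224], [88, 125, 151], [77, 78, 82], [76, 70, 66], [77, 72, 70], [79, 76, 74], [84, 82, 80], [88, 85, 84], [87, 84, 82], [91, 88, 87], [124, 120, 118], [159, 154, 150], [136, 132, 129], [99, 96, 94], [88, 86, 84], [90, 87, 85], [90, 88, 85], [90, 87, 86], [89, 86, 85], [87, 84, 82], [87, 84, 82], [87, 84, 82], [86, 83, 82]]
scene pred [[318.66 200.81]
 [319.16 206.01]]
257 137 [279 160]
```

View pics/m11.png

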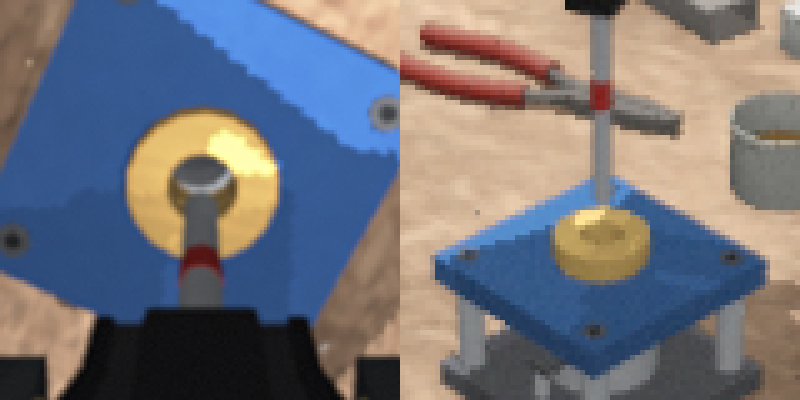

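The tip is over the bore, but the bush fits through the partly hidden ring were biased. I'll fit the bore rim and the band more carefully, relative to each other in the same view.

```bash
cat >> h.py <<'E'
def bore(c,b,zt=.094,r=.011,angs=None,R=None):
    # fit bore rim centre: radial brass(outside)->dark(inside) edges; angles measured from tool -x (image up)
    g=c['image'][:,:,2].astype(np.float32)-0; b=np.array(b,float)
    for it in range(6):
        A=[];y=[]
        for a in np.radians(angs):
            e=-np.cos(a)*R[:2,0]+np.sin(a)*R[:2,2]
            rr=np.arange(r-.004,r+.0045,.00025)
            q=proj(c,np.c_[b+rr[:,None]*e,np.full(len(rr),zt)]).astype(np.float32)
            L=cv2.remap(g,q[:,:1],q[:,1:],cv2.INTER_LINEAR).ravel()
            d=np.diff(np.convolve(L,np.ones(3)/3,'same'))[1:-1]
            d=np.clip(d,0,None)**2
            if d.max()<9: continue
            i=np.argmax(d);sl=slice(max(i-4,0),i+5);m=(d[sl]*rr[1:-2][sl]).sum()/d[sl].sum()+.000125
            A.append([*e,1]);y.append(m-r)
        A=np.array(A);y=np.array(y)
        def f(p):return (A@np.r_[p,0]-y)*1000
        sol=least_squares(f,[0,0],loss='soft_l1',f_scale=.3);b=b+sol.x
    return b,len(y),np.sqrt(np.mean(f([0,0])**2))
def redrows(c,u):
    im=c['image'].astype(float);m=im[:,:,2]-im[:,:,:2].max(2);u=int(round(u));col=m[150:300,u-1:u+2].mean(1)
    return col
E
cat > meas.py <<'E'
from h import *
np.set_printoptions(precision=2,suppress=True,linewidth=200)
s=bot.read_state();p=s['position'];R=s['tcp_rot'];print('tcp mm',p*1000)
c=grab('wrist')
res=bore(c,p[:2],angs=np.arange(-100,101,8),R=R)
b=res[0];bt=R.T@(np.r_[b,p[2]]-p)*1000;print('bush mm',b*1000,res[1:],'tool',bt)
q=proj(c,[p-[0,0,.074]])[0]; im=c['image'].astype(float)
u0,v0=q.astype(int);m=im[:,:,2]-im[:,:,:2].max(2);col=np.clip(m[v0-16:v0+17,u0-1:u0+2].mean(1)-15,0,None)
lo,hi=np.where(col>col.max()*.5)[0][[0,-1]]
vb=v0-16+(lo+hi)/2
e=proj(c,[p-[0,0,.066],p-[0,0,.082]]);print('band rows',v0-16+lo-.5,v0-16+hi+.5,'pred',e[:,1])
rows=np.arange(int(q[1]-12),int(q[1]+7),2);mm=rowmid(c,rows,lambda v:q[0],9);um=np.median(mm[:,0])
J=(proj(c,[p-[0,0,.074]+R@[.001,0,0],p-[0,0,.074]+R@[0,0,.001]])-q).T
vp=e[:,1].mean()
off=np.linalg.solve(J,[um-q[0],vb-vp]);print('rod rel tcp (x,z) mm',off,mm[:,0])
print('SHIFT share x,z',(bt[[0,2]]-off)/80)
E
python3 meas.py
```

```text
tcp mm [484.37 -33.19 248.2 ]
bush mm [482.99 -32.24] (26, np.float64(0.21399585572945268)) tool [-1.4  -0.   -0.92]
band rows 210.5 216.5 pred [222.48 215.65]
rod rel tcp (x,z) mm [-4.76 -0.19] [316.63 316.76 316.76 316.81 316.78 316.64 316.79 316.68 316.64 316.79]
SHIFT share x,z [ 0.04 -0.01]
```

```bash
cat > meas2.py <<'E'
from h import *
import sys
np.set_printoptions(precision=2,suppress=True,linewidth=200)
O=[]
for i in range(4):
    c=grab('wrist');s=bot.read_state();p=s['position'].copy()
    # nominal tool frame: exactly vertical, origin above z height measured
    Rn=np.array([[1,0,0],[0,0,1],[0,-1,0.]])  # tool x->X, tool z->Y, y->-Z
    T=np.eye(4);T[:3,:3]=Rn;T[2,3]=p[2];M=T@np.array(c['hand_eye']);c['R']=M[:3,:3].T;c['t']=-M[:3,:3].T@M[:3,3]
    P=np.array([0,0,p[2]]);r=[]
    for lim in (60,90):
        b,n,e=bore(c,[0,0],angs=np.arange(-lim,lim+1,6),R=Rn);r+=[*b*1000,e]
    q=proj(c,[P-[.005,0,.074]])[0]
    rows=np.arange(int(q[1]-10),int(q[1]+9),2);m=rowmid(c,rows,lambda v:q[0],9)
    im=c['image'].astype(float);u0,v0=q.astype(int)
    red=(im[:,:,2]/(im[:,:,:2].max(2)+8))[v0-16:v0+17,u0-1:u0+2].mean(1)
    lo,hi=np.where(red>1.6)[0][[0,-1]]
    pr=proj(c,[P-[.005,0,.066],P-[.005,0,.082],P-[.005,0,.138]])
    O.append([p[2]*1000,*r,np.median(m[:,0])-q[0],v0-16+lo-.5,pr[1,1],v0-16+hi+.5,pr[0,1],pr[2,1],pr[2,0]])
print('z | bore x z e | bore90 x z e | rodcol-pred | band far obs pred, near obs pred | tip row pred');print(np.array(O))
E
python3 meas2.py
```

```text
z | bore x z e | bore90 x z e | rodcol-pred | band far obs pred, near obs pred | tip row pred
[[248.49  -1.59  -1.32   0.16  -1.65  -1.21   0.21  -0.4  210.5  209.99 216.5  216.45 192.79 317.03]
 [248.5   -1.64  -1.31   0.15  -1.67  -1.2    0.2   -0.36 210.5  209.99 216.5  216.45 192.79 317.03]
 [248.44  -1.59  -1.35   0.16  -1.63  -1.2    0.22  -0.36 210.5  209.99 216.5  216.45 192.79 317.03]
 [248.34  -1.55  -1.26   0.16  -1.55  -1.12   0.2   -0.36 210.5  209.99 216.5  216.45 192.79 317.03]]
```

```bash
python3 - <<'E'
from h import *
c=grab('wrist');im=c['image']
for v in (186,188,190,192,196,200): print(v,im[v,300:336,2].tolist())
E
```

```text
186 [229, 229, 230, 231, 231, 232, 230, 208, 154, 104, 81, 76, 75, 74, 75, 73, 73, 74, 76, 79, 79, 76, 71, 96, 178, 246, 255, 255, 254, 254, 254, 254, 254, 254, 254, 255]
188 [229, 230, 232, 233, 234, 235, 215, 152, 100, 86, 86, 87, 84, 84, 83, 84, 84, 84, 84, 82, 82, 84, 103, 139, 155, 158, 213, 233, 238, 245, 248, 250, 253, 248, 247, 249]
190 [225, 226, 227, 230, 233, 226, 169, 113, 97, 101, 106, 105, 98, 88, 85, 83, 84, 88, 90, 99, 121, 151, 168, 158, 131, 101, 123, 192, 227, 230, 229, 229, 231, 231, 231, 232]
192 [224, 225, 228, 230, 232, 219, 155, 103, 95, 106, 128, 147, 152, 158, 154, 150, 152, 158, 164, 172, 174, 166, 144, 115, 95, 85, 114, 191, 231, 234, 232, 232, 232, 231, 230, 230]
196 [205, 205, 208, 212, 215, 211, 188, 137, 102, 109, 115, 110, 103, 91, 82, 82, 84, 85, 84, 85, 87, 94, 103, 101, 96, 113, 172, 221, 230, 230, 230, 231, 231, 232, 232, 234]
200 [208, 210, 213, 214, 217, 218, 221, 221, 213, 193, 165, 129, 92, 78, 79, 83, 85, 85, 84, 85, 81, 93, 135, 175, 204, 216, 222, 223, 222, 218, 218, 220, 221, 218, 216, 215]
```

arm_command(
  translation=[
    [-0.028,0,-0.008],
    [-0.028,0,-0.008],
    [-0.028,0,-0.008],
    [-0.028,0,-0.008],
    [-0.028,0,-0.008],
  ],
  rotation=[
    [0,0,0],
    [0,0,0],
    [0,0,0],
    [0,0,0],
    [0,0,0],
  ],
  grip=[1,1,1,1,1],
)

```text
time_s: 16.85
position: [0.4825, -0.0313, 0.2477]
tcp_rot: [[0.373, -0.0, 0.928], [-0.928, -0.0, 0.373], [0.0, -1.0, -0.0]]
force: [0.7, 0.7, -1.0]
opening: 0.249
```

```bash
python3 meas2.py; python3 - <<'E'
from h import *
np.set_printoptions(precision=2,suppress=True,linewidth=200)
s=bot.read_state();p=s['position'];print(p*1000,s['tcp_rot'][:,1]*1000,s['qvel'])
# scene: rod column vs bush head
c=grab('scene','s12.png')
k=brass(c,(305,195,335,225));print('head',k.min(0),k.max(0))
t=proj(c,[p-[0,0,.138],p-[0,0,.04]]);rows=np.arange(int(t[1,1])+2,int(t[0,1])-1,3)
f=lambda v:np.interp(v,t[::-1,1] if t[0,1]<t[1,1] else t[::-1,1],t[::-1,0])
print(np.c_[rowmid(c,rows,f,6),[f(v) for v in rows]].T)
for v in (208,211,214): print(v,c['image'][v,305:335,2].astype(int)-c['image'][v,305:335,0])
E
```

```text
z | bore x z e | bore90 x z e | rodcol-pred | band far obs pred, near obs pred | tip row pred
[[247.73   0.96   0.05   0.22   0.9    0.15   0.26  -0.36 210.5  209.99 216.5  216.45 192.79 317.03]
 [247.74   1.     0.03   0.21   0.96   0.16   0.27  -0.36 210.5  209.99 216.5  216.45 192.79 317.03]
 [247.72   0.98   0.01   0.21   0.94   0.17   0.28  -0.29 210.5  209.99 216.5  216.45 192.79 317.03]
 [247.74   1.     0.04   0.2    0.95   0.15   0.26  -0.36 210.5  209.99 216.5  216.45 192.79 317.03]]
[482.54 -31.28 247.74] [   -0.01    -0.01 -1000.  ] [-0.01  0.02  0.05 -0.04  0.11 -0.01]
head [310. 201.] [328. 215.]
[[317.86 317.79 317.92 317.72 317.86 316.49 319.18 317.86 317.84 318.43 318.44]
 [167.   170.   173.   176.   179.   182.   185.   188.   191.   194.   197.  ]
 [  4.65   4.52   4.33   4.34   4.46   6.05   6.75   4.08   4.01   4.3    4.17]
 [317.49 317.53 317.57 317.61 317.64 317.68 317.72 317.75 317.79 317.83 317.87]]
208 [-84 -87 -83 -75  12  88  95  94  92  95  92  88  80  77  82  81  82  87  87  92  88  89  89  70 -46 -76 -76 -73 -76 -75]
211 [-83 -84 -84 -76 -25  71  72  76  81  81  87  85  86  89  88  88  87  88  85  81  81  78  69  27 -72 -74 -78 -74 -76 -76]
214 [-88 -85 -84 -83 -81 -77 -24  50  79  78  77  77  78  77  80  82  81  81  77  78  67   4 -62 -75 -83 -83 -82 -80 -77 -76]
```

arm_command(
  translation=[
    [0.005,0,0.005],
    [0.005,0.1,0.005],
    [0.005,0.2,0.005],
    [0.005,0.3,0.005],
    [0.005,0.3,0.005],
  ],
  rotation=[
    [0,0,0],
    [0,0,0],
    [0,0,0],
    [0,0,0],
    [0,0,0],
  ],
  grip=[1,1,1,1,1],
)

```text
time_s: 17.6
position: [0.4819, -0.0312, 0.2222]
tcp_rot: [[0.373, -0.003, 0.928], [-0.928, 0.001, 0.373], [-0.002, -1.0, -0.003]]
force: [-0.1, -0.6, -0.7]
opening: 0.249
```

```bash
python3 meas2.py|tail -2; python3 - <<'E'
from h import *
np.set_printoptions(precision=2,suppress=True,linewidth=200)
s=bot.read_state();p=s['position'];print(p*1000,s['force'],s['tcp_rot'][:,1]*1000)
c=grab('scene','s13.png');im=c['image'].astype(int)
t=proj(c,[p-[0,0,.066],p-[0,0,.074],p-[0,0,.082],[.4825,-.0315,.094],[p[0],p[1],.094]]);print(t)
u=318;print(150,(im[165:205,u-1:u+2,2]-im[165:205,u-1:u+2,1]).mean(1).astype(int))
rows=np.arange(165,200,3);print(np.c_[rowmid(c,rows,lambda v:318,6)].T)
k=brass(c,(305,195,335,225));print('head',k.min(0),k.max(0))
E
```

```text
[223.58   0.86   0.23   0.2    0.85   0.16   0.22  -0.35 210.5  209.99 216.5  216.45 192.79 317.03]
 [223.81   0.53  -0.05   0.15   0.52  -0.11   0.2   -0.41 210.5  209.99 216.5  216.45 192.79 317.03]]
[483.21 -31.51 223.81] [ 0.02 -0.01 -1.33] [    0.28    -0.07 -1000.  ]
[[317.96 183.68]
 [317.99 186.52]
 [318.03 189.34]
 [318.03 205.89]
 [318.23 205.78]]
150 [ 0  0  0  0  2  1  0 -1 -1  0 -2 -1  0 -1 -1 -1 -1  0  0  3 68 96 96 96 96 52  3 -2 -1 -2 -2 -1 -1 -1 -1 -2 -1 -1 -2 -2]
[[318.8  318.08 318.04 318.25 318.49 319.09 316.74 318.23 318.25 318.44 318.6  318.7 ]
 [165.   168.   171.   174.   177.   180.   183.   186.   189.   192.   195.   198.  ]
 [  8.84  10.05   6.85   3.9    4.05   5.     6.3    3.95   3.85   3.79   4.19   4.25]]
head [310. 202.] [328. 215.]
```

arm_command(
  translation=[
    [0,0.08,0],
    [0,0.16,0],
    [0,0.24,0],
    [0,0.32,0],
    [0,0.4,0],
  ],
  rotation=[
    [0,0,0],
    [0,0,0],
    [0,0,0],
    [0,0,0],
    [0,0,0],
  ],
  grip=[1,1,1,1,1],
)

```text
time_s: 18.35
position: [0.4829, -0.0315, 0.191]
tcp_rot: [[0.373, -0.001, 0.928], [-0.928, 0.0, 0.373], [-0.0, -1.0, -0.0]]
force: [0.1, 0.1, -1.2]
opening: 0.253
```

arm_command(
  translation=[
    [0,0,0],
    [0,0,0],
    [0,0,0],
    [0,0,0],
    [0,0,0],
  ],
  rotation=[
    [0,0,0],
    [0,0,0],
    [0,0,0],
    [0,0,0],
    [0,0,0],
  ],
  grip=[1,1,1,1,1],
)

```text
time_s: 18.85
position: [0.4832, -0.0315, 0.192]
tcp_rot: [[0.373, 0.001, 0.928], [-0.928, -0.0, 0.373], [0.0, -1.0, 0.001]]
force: [-0.7, 0.0, -1.3]
opening: 0.252
```

```bash
python3 meas2.py|tail -2; python3 - <<'E'
from h import *
np.set_printoptions(precision=2,suppress=True,linewidth=200)
s=bot.read_state();p=s['position'];print(p*1000,s['force'],s['tcp_rot'][:,1]*1000)
c=grab('scene','s14.png');im=c['image'].astype(int)
print(proj(c,[p-[0,0,.066],p-[0,0,.082]]))
print(190,(im[190:212,317:320,2]-im[190:212,317:320,1]).mean(1).astype(int))
k=brass(c,(305,195,335,225))
a=np.linspace(0,6.28,90);h=np.vstack([proj(c,np.c_[.4825+.025*np.cos(a),-.0315+.025*np.sin(a),0*a+z]) for z in (.08,.094)])
print('head obs',k.min(0),k.max(0),'pred',h.min(0),h.max(0))
print([im[v,318].tolist() for v in range(198,220)])
E
```

```text
[191.91   0.31  -0.1    0.16   0.3   -0.15   0.18  -0.56 210.5  209.99 216.5  216.45 192.79 317.03]
 [191.86   0.34  -0.1    0.14   0.31  -0.13   0.17  -0.55 210.5  209.99 216.5  216.45 192.79 317.03]]
[483.1  -31.49 191.86] [-0.32 -0.5  -1.49] [    0.25    -0.08 -1000.  ]
[[318.06 194.92]
 [318.12 200.42]]
190 [-1  0  0  0 -2 -1 55 89 93 94 93 65  5 -3 -2 -1 -3 -1  3 25 28 28]
head obs [310. 202.] [328. 215.] pred [308.08 200.68] [327.97 216.02]
[[36, 38, 133], [25, 33, 130], [33, 36, 132], [54, 56, 130], [123, 121, 128], [132, 129, 127], [131, 127, 124], [132, 128, 129], [132, 131, 128], [131, 127, 126], [119, 125, 128], [92, 142, 166], [86, 145, 172], [88, 149, 178], [79, 134, 159], [75, 127, 153], [73, 128, 154], [74, 125, 152], [105, 102, 99], [122, 82, 56], [122, 77, 48], [121, 82, 49]]
```

arm_command(
  translation=[
    [0,0.08,0.003],
    [0,0.16,0.003],
    [0,0.24,0.003],
    [0,0.29,0.003],
    [0,0.305,0.003],
  ],
  rotation=[
    [0,0,0],
    [0,0,0],
    [0,0,0],
    [0,0,0],
    [0,0,0],
  ],
  grip=[1,1,1,1,1],
)

```text
time_s: 19.6
position: [0.4828, -0.0313, 0.1665]
tcp_rot: [[0.373, -0.002, 0.928], [-0.928, 0.0, 0.373], [-0.001, -1.0, -0.001]]
force: [-0.3, 0.4, -0.6]
opening: 0.25
```

arm_command(
  translation=[
    [0,0,0],
    [0,0,0],
    [0,0,0],
    [0,0,0],
    [0,0,0],
  ],
  rotation=[
    [0,0,0],
    [0,0,0],
    [0,0,0],
    [0,0,0],
    [0,0,0],
  ],
  grip=[1,1,1,1,1],
)

```text
time_s: 20.1
position: [0.4833, -0.0314, 0.1675]
tcp_rot: [[0.373, 0.0, 0.928], [-0.928, -0.0, 0.373], [0.0, -1.0, 0.0]]
force: [-0.7, -0.6, -1.2]
opening: 0.255
```

```bash
python3 meas2.py|tail -1; python3 - <<'E'
from h import *
np.set_printoptions(precision=2,suppress=True,linewidth=200)
s=bot.read_state();p=s['position'];print(p*1000,s['force'],s['moment'],s['tcp_rot'][:,1]*1000,s['qvel'])
c=grab('scene','s15.png');im=c['image'].astype(int)
f=np.array([.72,.69,0])*.005
print('front pred',proj(c,[p-[0,0,.066]-f,p-[0,0,.082]-f,[.4825-.72*.011,-.0315-.69*.011,.094]]))
print([im[v,318].tolist() for v in range(198,220)])
print(rowmid(c,np.arange(186,200,2),lambda v:318,6).T)
k=brass(c,(305,195,335,225));print('head',k.min(0),k.max(0))
# row profile at head for rod/bore position
for v in (204,206): print(v,im[v,306:332].tolist())
w=grab('wrist','w15.png');print([w['image'][v,300:334,2].tolist() for v in (186,190,194,198)])
print(pts('scene','rod_band'),pts('scene','bush_top'))
E
```

```text
[167.41   0.26  -0.37   0.78   0.23  -0.36   0.65  -0.49 210.5  209.99 216.5  216.45 192.79 317.03]]
[483.29 -31.38 167.41] [ 0.47 -0.02 -2.01] [-0.01  0.03 -0.01] [    0.14    -0.06 -1000.  ] [-0.04  0.03  0.05  0.13 -0.01 -0.02]
front pred [[318.2  204.3 ]
 [318.26 209.69]
 [318.07 208.23]]
[[131, 128, 126], [131, 131, 128], [130, 127, 124], [130, 128, 125], [133, 130, 128], [131, 127, 126], [94, 93, 130], [47, 47, 132], [40, 42, 135], [29, 33, 132], [35, 44, 128], [77, 133, 164], [85, 143, 172], [89, 148, 178], [76, 132, 159], [78, 129, 156], [72, 126, 152], [72, 126, 152], [103, 101, 100], [121, 80, 55], [121, 79, 45], [124, 78, 50]]
[[318.81 318.85 317.65 318.67 318.56 318.4  318.68]
 [186.   188.   190.   192.   194.   196.   198.  ]
 [  8.65   8.43   9.57   4.44   4.03   3.94   4.12]]
head [310. 202.] [328. 215.]
204 [[202, 140, 82], [199, 137, 83], [154, 102, 63], [153, 105, 74], [134, 130, 134], [99, 156, 183], [97, 161, 191], [95, 160, 189], [92, 158, 187], [87, 147, 176], [84, 139, 169], [72, 70, 118], [94, 93, 130], [95, 93, 131], [78, 91, 137], [85, 144, 172], [86, 145, 
[... 604 characters left out ...]
6, 67, 69, 71, 72, 75, 79, 85, 83, 80, 77, 71, 67, 64, 64, 64, 63, 64, 66, 65, 65, 66, 66, 67], [64, 70, 83, 100, 110, 117, 122, 126, 127, 132, 138, 141, 144, 149, 160, 168, 178, 184, 186, 181, 171, 157, 145, 137, 131, 128, 128, 127, 126, 121, 111, 94, 77, 65], [132, 152, 183, 217, 234, 243, 246, 247, 248, 248, 248, 248, 249, 249, 249, 249, 249, 249, 249, 249, 249, 249, 249, 250, 250, 250, 251, 251, 251, 249, 241, 218, 173, 144], [246, 246, 246, 246, 246, 246, 247, 247, 247, 247, 247, 247, 247, 248, 248, 248, 247, 248, 247, 247, 247, 247, 248, 248, 248, 248, 249, 249, 249, 249, 249, 250, 250, 250]]
[(array([317.3, 207.6]), 0.56), (array([320.5, 207.5]), 0.34)] [(array([321.5, 208.2]), 0.63)]
```

arm_command(
  translation=[
    [0.004,0.006,0.001],
    [0.004,0.006,0.001],
    [0.004,0.006,0.001],
    [0.004,0.006,0.001],
    [0.004,0.006,0.001],
  ],
  rotation=[
    [0,0,0],
    [0,0,0],
    [0,0,0],
    [0,0,0],
    [0,0,0],
  ],
  grip=[1,1,1,1,1],
)

```text
time_s: 21.0
position: [0.4834, -0.0316, 0.1669]
tcp_rot: [[0.373, 0.0, 0.928], [-0.928, 0.0, 0.373], [-0.0, -1.0, 0.0]]
force: [0.8, 0.8, -0.7]
opening: 0.246
```

arm_command(
  translation=[
    [0,0,0],
    [0,0,0],
    [0,0,0],
    [0,0,0],
    [0,0,0],
  ],
  rotation=[
    [0,0,0],
    [0,0,0],
    [0,0,0],
    [0,0,0],
    [0,0,0],
  ],
  grip=[1,1,1,1,1],
)

```text
time_s: 21.5
position: [0.4835, -0.0316, 0.1669]
tcp_rot: [[0.373, -0.0, 0.928], [-0.928, 0.0, 0.373], [-0.0, -1.0, -0.0]]
force: [-0.6, 0.5, -1.5]
opening: 0.249
```

```bash
python3 - <<'E'
from h import *
np.set_printoptions(precision=2,suppress=True,linewidth=200)
s=bot.read_state();p=s['position'];print(p*1000,s['force'],s['tcp_rot'][:,1]*1000,s['opening'])
c=grab('scene','s16.png');im=c['image'].astype(int);k=brass(c,(305,195,335,225));print('head',k.min(0),k.max(0))
print([im[v,318].tolist() for v in range(201,212)],im[206,314:323].tolist())
bot.hand_in()
E
```

```text
[483.45 -31.63 166.86] [-0.64  0.51 -1.54] [   -0.03     0.02 -1000.  ] 0.24870539813368125
head [310. 202.] [328. 215.]
[[129, 128, 125], [127, 126, 124], [129, 127, 126], [111, 109, 126], [56, 54, 131], [35, 39, 132], [31, 34, 132], [38, 51, 130], [77, 133, 165], [89, 146, 173], [87, 148, 177]] [[85, 145, 173], [64, 116, 142], [70, 120, 149], [30, 32, 122], [35, 39, 132], [32, 37, 134], [42, 54, 130], [63, 104, 136], [66, 115, 140]]
the job is handed in; nothing more can be done
```

I put the bush into the jig plate's hole, head up, and released it. I then took the rod by its handle out of the stand and lowered it through the bush. I handed in at about 21.5 s with the rod still held there.

**Last checks:**
- **Bush:** it looked flat and seated in the last picture I viewed. Its outline in the scene camera did not move while the rod went in.
- **Contact:** the wrist force stayed within about 2 N, with no sign of contact. The force reading and the images are the only evidence that the rod never touched the bush or the jig.
- **Rod:** the tool was vertical and steady, with the grip opening at the handle's width. The red band's middle is level with the bush top to about 1 mm.
- **Centring:** the rod looks centred to about 0.5–1 mm, against 6 mm of clearance all round.

**Checks that disagreed:**
- Before the last 0.3 mm nudge, the wrist view showed the rod centred and the scene view showed it about 0.7 mm off.
- The wrist view of the tip hinted at a tilt of about 1°, which the scene view did not confirm.
- At the final depth the bore rim was partly hidden, so the last wrist fit there was poor. The centring figure relies on the fit 24 mm higher and on the scene view.

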